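Mount the post carriage on the dovetail rail and clamp it

ROBOT

A 6-joint arm with a two-finger parallel gripper is mounted at the origin on a cart in front of the work surface, level with it; the furniture and walls round the work are solid. World frame = base frame: x ahead of the robot, y to its left, z up, the work surface at z = 0. Lengths are in m, angles in rad, forces in N, time in s.
With the tool pointing down it reaches from about 0.35 to 0.85 m from the base axis. Payload 8.1 kg.
Tool frame: the origin (TCP) lies at the very end of the fingers, on their centre line; the grasp point (between the pads) lies 19 mm behind it; z points along the fingers, x is the direction in which the jaws open and shut, and the axes are right-handed (so a half turn about z gives the same grasp; the last joint's range is limited). The gripper opens to 85 mm and grips with 20 to 120 N. Pads are 22 mm wide; open, the fingers measure 114 mm over their backs; the gripper's body (76 mm by 85 mm) begins 54 mm behind the grasp point. The pads swing forward as they close: fully open they stand 13 mm farther back than shut.
Start: joints at [-1.294, 0.13, 1.488, -0, 1.523, -0.085], TCP at [0.212, -0.561, 0.231] pointing down, gripper open.
Joint ranges: [-2.96, 2.96], [-0.89, 2.26], [0.02, 2.5], [-1.34, 4.48], [0, 2.73], [-2.66, 2.66]. Speed limits (rad/s): [2.39, 2.39, 2.79, 3.14, 3.14, 3.14].

INTERFACE

Orientations are given as a unit quaternion [w, x, y, z].
In Python, from cell import get_obs, camera, calibration, bot, find_in, spot_point gives the robot as it stands. The module is installed in compiled form; this text tells all that it offers.
- The arm moves only by the tool drive_tool, never from a script. Its argument "series" is one flat list of numbers, 7 for each row, row after row: the shift along the tool's x, y, z in mm, then the turn, a rotation vector about the tool's x, y, z in degrees, then the opening, from -1 (shut) to 1 (fully open), so that 0 is half open. In form: [tx, ty, tz, ax, ay, az, claw, tx, ty, tz, ax, ay, az, claw, ...]. A call has exactly 5 rows; each row is the pose to reach, as a shift and turn from the pose commanded when the call began, along the tool's axes at that moment; what a row does not reach only later rows make up. A row lasts 1/8 s, in which the tool goes at most 62.5 mm and 10.7 degrees, less where a joint would pass 70% of its speed; a pose out of reach is approached as far as the arm can. A call with a gripper value outside its range is refused whole. The fingers move at their own pace and stop on an object; the grip force is fixed at half the most. Time passes only in rows, so rows that repeat a pose let the fingers close, or fill a call up. It gives the time, the measured TCP pose, the force and the opening at its end, in the units of the state.
- get_obs(): the state, without advancing time (a new reading comes with each control period).
- camera(name): name is "scene" or "top" or "wrist"; returns the picture (384x512x3 uint8, red, green, blue); there is no depth.
- calibration(name): a dict with "K" (3x3 intrinsics, pixels), "dist_coeffs" ([k1, k2, p1, p2, k3] as OpenCV has them; the pictures are not rectified), "cam_to_world" (4x4, takes a point from camera to world coordinates); the wrist camera has in their place "hand_eye" (4x4, takes a point from camera to tool coordinates, whose origin is the TCP and whose axes are the tool frame's). Camera axes: x right, y up, looking along -z (the intrinsics and any distortion apply to the point x, -y, -z); pixel columns grow to the right and rows downward; lengths in m; the calibration is good to about 2 mm. A picture is of the moment at which its call begins: read the wrist's pose just before it. calibration takes no time and is no camera call.
- bot.close_job(): hands the job in, once; it reports no verdict.
Trained networks look in the newest picture that a camera, given by its name, has taken for a name from the list of things; names that differ only in an ending like _2 or _b are one class to them, and where a whole thing is asked for, a point or a joint stands for the part that bears it (a point fixed in the world has none). Each returns a list of dicts, best first, with "confidence" (0 to 1); they miss things now and then, are a little off and sometimes report something else, mostly with a low value. They report only what shows in the picture. A call takes as long as a camera call.
- find_in(target, camera): "box" ([left, top, width, height] in pixels, round what is visible of it).
- spot_point(target, camera): "at" ([column, row] in pixels: a listed point, or the origin of a listed thing).
The state is a dict: "clock": time; "joint_pos": joint angles; "dq": joint speeds; "joint_efforts": joint torques, N m; "ee_pos": TCP position; "tool_rot": TCP orientation; "ft_force": force on the tool from outside, world axes, zero at the start; "moment": the same for the moment, N m; "opening": finger opening in m.
Only numpy, scipy, OpenCV 4.12 (cv2) and the standard library are available. Lean on these libraries where they do the work, as an engineer would, in place of code of your own. Each camera call takes 0.05 s, during which the arm holds its last target. There are 200 camera calls.

TASK

Get the bench rail ready for use: pull the T-handled stop pin out of the rail and put it down on the bench clear of the rail, then slide the larger carriage (the one with the square post) onto the dovetail from its open end, with its knob on the robot's side, until it is fully home against the end stop. Then tighten its slanted clamp knob clockwise until it stops. Leave the small carrier, the bottle and the canister where they stand.

Things in the scene. Friction and masses are not known exactly. Their poses are not given: they have to be found in the camera images.
- rail: Fixed bench rail, 184 long (y), beam 50 wide (x) and 30 high on a foot plate 80 wide, 6 high. Origin: centre of its underside, on the bench. +y runs from the open end to the end stop, -x is the robot's side. Its top, z 30, is a bare flat landing from y -92 to -22; then the dovetail; the end stop (50 wide, top z 52, rigid) fills y 78 to 92.
- rail_mouth (a point): Open end of the dovetail, at its foot: rail x 0, y -22, z 30; axes as the rail's. The steel dovetail runs 100 in +y to the end stop, z 30 to 44, 36 wide at the top, 20 at its foot. Its first 12 are a tapered nose, 29 wide and 42 high at the very end.
- rail_home (a point): Where the carriage's origin must finally be: on the rail's centre line and beam top (rail x 0, y 48, z 30); the carriage's +y face then touches the end stop. Axes as the rail's.
- pin_hole (a point): Mouth of the stop pin's hole, 10 wide and right through the beam, in the landing: rail x 0, y -57, z 30. Axes as the rail's.
- stop_pin: Loose steel stop pin, 64 long, 60 g, upright in its hole with some play; it bars the way to the dovetail. Origin: its lower tip; z along it to the handle. Shank 8 across, 24 long up to a 16 mm collar that rests on the landing; comes free when lifted 24. On the bench it may lie or stand. The bench round rail x -100, y 130 is free for it.
- pin_grip (a point): Centre of the pin's black T handle, a bar 38 x 10 x 12 (x, y, z); 58 above the pin's tip and, in its hole, 64 above the bench. x along the bar, y across it (10 thick), z along the pin away from its tip.
- carriage: Loose aluminium carriage, 60 x 60 x 26, 0.3 to 0.7 kg, with a square post on top and a slanted clamp knob on its -x side. Origin: centre of its underside. Its dovetail slot runs along y right through: 23 wide at the bottom, 15.5 deep, ends flared by 2; 1.5 play each side on the rail. It slides easily, underside on landing and beam top; fully on, its axes agree with the rail's.
- post (a point): Middle of the carriage's dark square post, 26 x 26 (carriage x, y), from 26 to 66 above the carriage's underside; this point is 46 above it. The place to grip the carriage. Axes as the carriage's.
- knob_grip (a point): Centre of the black bar knob, at carriage x -61, y 0, z 57. z: knob axis, pointing out and up toward carriage -x, 30 degrees from vertical. x: along the bar (38 long); y: across it (11 thick, where to grip). The bar is 20 high along z, this point in its middle; below it a hub 22 across on the screw. x and y turn with the knob.
- clamp_knob (a joint): Turn of the clamp knob, rad: starts between 0 and 0.5 (loose), hard stop at 2.4 (tight). Grows clockwise seen from outside, looking onto the bar (about -z of knob_grip); tight, the bar lies along the rail. Turns stiffly, about 0.06 N m, and stays where it is left.
- small_carrier: Bystander: loose smaller carrier, 38 x 38 x 18 with a round post 14 across up to z 48, for another rail. Origin: centre of its underside. It and the carriage may swap places.
- media_bottle: Bystander: loose square bottle, 89 x 89, 211 high. Origin: centre of its underside.
- humidifier: Bystander: loose canister, 62 across, 82 high. Origin: centre of its underside. It and the bottle may swap places.

How it is judged:
By the outcome, as a careful person would: the job done as asked, in the order asked, and still so for the second after the job is handed in, with the robot touching nothing.
It also fails if it takes over 72 s, if anything falls off the work surface, if the arm or the gripper's body presses on something with over 40 N, if the wrist force passes 120 N, or if a joint passes its speed limit or range.

## Working session

There is one attempt and no reset: what is moved stays moved. The work goes in short steps, Python scripts to look and compute and a tool call to move; the robot and the scene stay as the last step left them, time stands still between calls to the robot, and variables do not carry over. Pictures are saved under pics/ and viewed, about 8 in all and at most 12, crops included, and the job is handed in when it is done.

Besides the shell and the picture viewer there is one more tool, called after ">>>" as name(argument=value, ...), one argument or row to a line, values as JSON. drive_tool: Moves the arm, as the interface text tells. Its arguments: {"type":"object","properties":{"series":{"type":"array","items":{"type":"number"}}},"required":["series"]}

```bash
mkdir -p pics; cat > h.py <<'E'
import numpy as np, cv2
from scipy.spatial.transform import Rotation as R
from cell import get_obs, camera, calibration, bot, find_in, spot_point
def q2R(q): return R.from_quat([q[1],q[2],q[3],q[0]]).as_matrix()
def pose(o=None):
    o=o or get_obs(); T=np.eye(4); T[:3,:3]=q2R(o['tool_rot']); T[:3,3]=o['ee_pos']; return T
def cam(name):
    c=calibration(name)
    T=np.array(c['cam_to_world']) if 'cam_to_world' in c else pose()@np.array(c['hand_eye'])
    return np.array(c['K'],float),np.array(c['dist_coeffs'],float),T
def shot(name,save=None):
    C=cam(name); im=camera(name)
    if save: cv2.imwrite('pics/'+save,im[:,:,::-1])
    return im,C
def ray(C,px):
    K,d,T=C; u=cv2.undistortPoints(np.array([[px]],float),K,d)[0,0]
    v=T[:3,:3]@np.array([u[0],-u[1],-1]); return T[:3,3],v/np.linalg.norm(v)
def onz(C,px,z):
    o,v=ray(C,px); return o+v*(z-o[2])/v[2]
def tri(obs):
    A=np.zeros((3,3));b=np.zeros(3);L=[]
    for C,px in obs:
        o,v=ray(C,px);P=np.eye(3)-np.outer(v,v);A+=P;b+=P@o;L.append((P,o))
    x=np.linalg.solve(A,b); return x,[float(np.linalg.norm(P@(x-o))) for P,o in L]
def proj(C,X):
    K,d,T=C; p=np.linalg.inv(T)@np.append(X,1); p=np.array([p[0],-p[1],-p[2]])
    return cv2.projectPoints(p.reshape(1,1,3),np.zeros(3),np.zeros(3),K,d)[0].ravel()
E
python3 - <<'E'
from h import *
np.set_printoptions(precision=4,suppress=True)
ims=[];Cs={}
for n in ['scene','top','wrist']:
    im,Cs[n]=shot(n); ims.append(im)
    if n!='wrist': cv2.imwrite(f'pics/{n}0.png',im[:,:,::-1])
names=['rail','rail_mouth','rail_home','pin_hole','stop_pin','pin_grip','carriage','post','knob_grip','small_carrier','media_bottle','humidifier']
for t in names:
    r={}
    for n in ['scene','top','wrist']:
        s=spot_point(t,n); r[n]=[(np.round(k['at'],1).tolist(),round(k['confidence'],2)) for k in s[:2]]
    print(t,r)
    g=[(Cs[n],r[n][0][0]) for n in ['scene','top'] if r[n]]
    if len(g)==2: print('   ',*tri(g))
cv2.imwrite('pics/a.png',np.hstack(ims[:2])[:,:,::-1][:, :, :])
E
python3 -c "
import cv2;a=cv2.imread('pics/a.png');b=cv2.resize(a,(800,300));cv2.imwrite('pics/a1.png',b)"
```

```text
rail {'scene': [([163.3, 221.7], 0.88)], 'top': [([167.1, 174.8], 0.61), ([173.9, 177.5], 0.49)], 'wrist': []}
    [ 0.6122  0.13   -0.0108] [0.002293123971814185, 0.002293123971814068]
rail_mouth {'scene': [([172.3, 209.0], 0.67)], 'top': [([172.5, 177.2], 0.82)], 'wrist': []}
    [0.597  0.1089 0.0268] [0.0019421408937548843, 0.0019421408937549361]
rail_home {'scene': [([148.0, 214.0], 0.88), ([169.9, 209.9], 0.61)], 'top': [([145.9, 174.7], 0.66)], 'wrist': []}
    [0.6009 0.1768 0.0327] [0.00031192113409463334, 0.0003119211340945004]
pin_hole {'scene': [([183.6, 209.6], 0.75)], 'top': [([185.2, 177.3], 0.85)], 'wrist': []}
    [0.5995 0.0763 0.0139] [0.0011236364233329068, 0.0011236364233327746]
stop_pin {'scene': [([184.2, 214.3], 0.53)], 'top': [([185.9, 178.1], 0.53)], 'wrist': []}
    [ 0.6002  0.0758 -0.0006] [0.0005835891475993555, 0.0005835891475993112]
pin_grip {'scene': [([186.4, 196.1], 0.52)], 'top': [([182.2, 175.0], 0.59), ([184.2, 177.8], 0.59)], 'wrist': []}
    [0.5929 0.0745 0.0567] [0.003972373808064075, 0.003972373808064058]
carriage {'scene': [([306.5, 204.5],
[... 168 characters left out ...]
0487] [0.003973036518624266, 0.0039730365186243745]
knob_grip {'scene': [([185.0, 197.2], 0.29)], 'top': [([317.1, 248.1], 0.6)], 'wrist': []}
    [ 0.4851 -0.0859  0.0879] [0.19316373460113093, 0.19316373460113098]
small_carrier {'scene': [], 'top': [([293.5, 228.6], 0.58), ([347.6, 202.6], 0.56)], 'wrist': []}
media_bottle {'scene': [([257.9, 226.3], 0.89), ([144.9, 214.8], 0.28)], 'top': [([231.8, 236.6], 0.66), ([185.7, 179.1], 0.58)], 'wrist': []}
    [ 0.4435 -0.0499 -0.006 ] [0.00115706106284549, 0.001157061062845621]
humidifier {'scene': [([224.2, 188.3], 0.68)], 'top': [([251.7, 149.5], 0.72)], 'wrist': []}
    [ 0.6834 -0.1028 -0.0083] [0.0005407108535598146, 0.0005407108535597729]
```

View pics/top0.png

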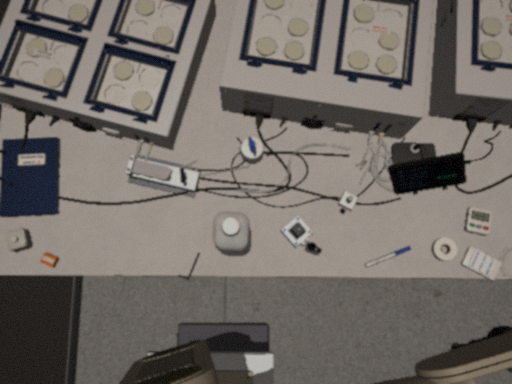

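View pics/scene0.png

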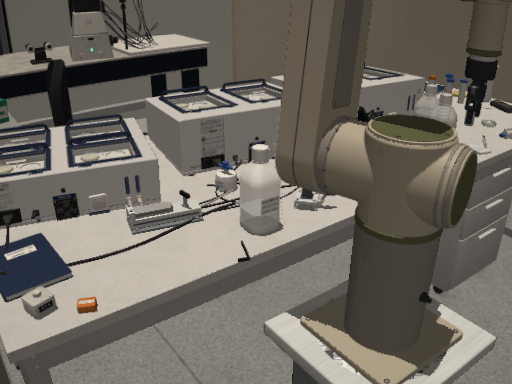

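The top picture shows the rail from about (130,168) to (197,185), with the pin near (184,177). The carriage is at (297,232) with its knob to the lower right at (313,248), and the small carrier is at (348,200). The bottle is at (231,232) and the canister at (252,149). The scene picture agrees on the rail and pin, but the carriage is half hidden behind the arm.

```bash
cat >> h.py <<'E'
def down(yaw,p):  # tool z down, tool x (jaws) at world angle yaw deg
    T=np.eye(4); c,s=np.cos(np.radians(yaw)),np.sin(np.radians(yaw))
    T[:3,:3]=np.array([[c,s,0],[s,-c,0],[0,0,-1]]); T[:3,3]=p; return T
def rel(T0,T1):
    D=np.linalg.inv(T0)@T1
    return np.round(np.r_[D[:3,3]*1000,np.degrees(R.from_matrix(D[:3,:3]).as_rotvec())],1).tolist()
E
python3 - <<'E'
from h import *
np.set_printoptions(precision=3,suppress=True)
T=pose(); print(T); c=calibration('wrist'); print(np.array(c['hand_eye']),c['K']); print(get_obs())
yaw=np.degrees(np.arctan2(T[1,0],T[0,0])); print(yaw)
print(rel(T,down(yaw,[0.40,-0.24,0.27])), rel(T,down(-45,[0.40,-0.24,0.27])))
E
```

```text
[[ 0.354 -0.935 -0.     0.212]
 [-0.935 -0.354  0.    -0.561]
 [-0.     0.    -1.     0.231]
 [ 0.     0.     0.     1.   ]]
[[ 1.    -0.001 -0.001  0.   ]
 [-0.001 -0.965 -0.261 -0.066]
 [-0.001  0.261 -0.965 -0.143]
 [ 0.     0.     0.     1.   ]] [[334.835   0.    254.409]
 [  0.    334.835 191.549]
 [  0.      0.      1.   ]]
{'clock': 1.95, 'joint_pos': array([-1.294,  0.13 ,  1.488, -0.   ,  1.523, -0.085]), 'dq': array([-0.001,  0.002, -0.001,  0.001,  0.001, -0.002]), 'joint_efforts': array([ -0.   , -56.93 , -50.086,  -0.   ,   0.001,   0.   ]), 'ee_pos': array([ 0.212, -0.561,  0.231]), 'tool_rot': array([-0.   ,  0.823, -0.568, -0.   ]), 'ft_force': array([ 0.221,  0.166, -0.836]), 'moment': array([ 0.003,  0.005, -0.016]), 'opening': 0.08520025878185036}
-69.27459834193787
[-234.0, -289.1, -38.7, 0.0, 0.0, 0.0] [-234.0, -289.1, -38.7, 0.0, 0.0, -24.3]
```

```bash
python3 - <<'E'
from h import *
print(rel(pose(),down(-45,[0.46,-0.19,0.29])))
E
```

```text
[-259.5, -363.0, -58.7, 0.0, 0.0, -24.3]
```

>>> drive_tool(
  series=[-156, -218, -35, 0, 0, 0, 1, -156, -218, -35, 0, 0, 0, 1, -156, -218, -35, 0, 0, 0, 1, -156, -218, -35, 0, 0, 0, 1, -156, -218, -35, 0, 0, 0, 1],
)

```text
clock: 2.58
ee_pos: [0.3629, -0.3356, 0.2673]
tool_rot: [-0.0, 0.824, -0.567, 0.001]
ft_force: [0.6, -0.5, 0.6]
opening: 0.0853
```

>>> drive_tool(
  series=[-104, -145, -24, 0, 0, -24, 1, -104, -145, -24, 0, 0, -24, 1, -104, -145, -24, 0, 0, -24, 1, -104, -145, -24, 0, 0, -24, 1, -104, -145, -24, 0, 0, -24, 1],
)

```text
clock: 3.2
ee_pos: [0.4597, -0.1897, 0.2902]
tool_rot: [0.0, 0.923, -0.385, -0.0]
ft_force: [1.3, -0.4, -0.1]
opening: 0.0852
```

```bash
python3 - <<'E'
from h import *
np.set_printoptions(precision=4,suppress=True)
im,C=shot('wrist','w1.png'); print(pose())
for t in ['carriage','post','knob_grip','small_carrier','media_bottle']:
    print(t,[(np.round(k['at'],1).tolist(),round(k['confidence'],2)) for k in spot_point(t,'wrist')[:2]])
print(rel(pose(),down(-45,[0.45,0.0,0.30])))
E
```

```text
[[ 0.7031 -0.7111 -0.0006  0.4594]
 [-0.7111 -0.7031 -0.0003 -0.1902]
 [-0.0003  0.0006 -1.      0.29  ]
 [ 0.      0.      0.      1.    ]]
carriage [([267.6, 170.1], 0.63)]
post [([270.5, 180.9], 0.82), ([380.5, 199.2], 0.73)]
knob_grip []
small_carrier [([383.5, 198.2], 0.62)]
media_bottle [([161.3, 83.8], 0.65)]
[-142.1, -127.1, -9.9, 0.0, 0.0, -0.4]
```

View pics/w1.png

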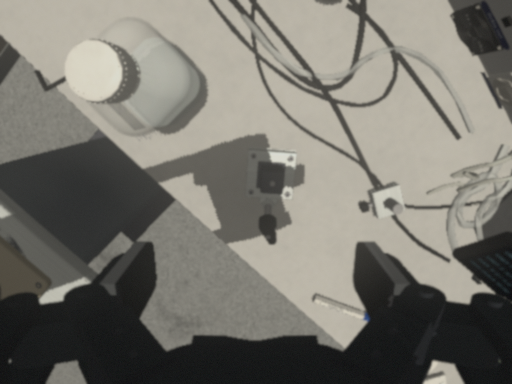

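The wrist view shows the carriage body at about (271,172) and its knob below at (268,228), so carriage -x points down in the image. The small carrier is at (385,200), clearly smaller, and the bottle is at the upper left. Next I look at the rail.

```bash
python3 - <<'E'
from h import *
T=pose(); A=down(-45,[0.525,-0.04,0.32]); print(rel(T,A),rel(A,down(-13,[0.59,0.13,0.32])))
E
```

```text
[-61.0, -152.4, -29.9, 0.0, 0.0, -0.4] [-74.2, -166.2, 0.0, 0.0, 0.0, -32.0]
```

>>> drive_tool(
  series=[-61, -152, -30, 0, 0, 0, 1, -61, -152, -30, 0, 0, 0, 1, -61, -152, -30, 0, 0, 0, 1, -61, -152, -30, 0, 0, 0, 1, -61, -152, -30, 0, 0, 0, 1],
)

```text
clock: 4.12
ee_pos: [0.5246, -0.0399, 0.3199]
tool_rot: [0.0, 0.923, -0.385, -0.0]
ft_force: [-0.4, -0.1, 0.0]
opening: 0.0854
```

>>> drive_tool(
  series=[-74, -166, 0, 0, 0, -32, 1, -74, -166, 0, 0, 0, -32, 1, -74, -166, 0, 0, 0, -32, 1, -74, -166, 0, 0, 0, -32, 1, -74, -166, 0, 0, 0, -32, 1],
)

```text
clock: 4.75
ee_pos: [0.5907, 0.1287, 0.3197]
tool_rot: [0.0, 0.993, -0.117, -0.0]
ft_force: [0.7, -0.3, -0.3]
opening: 0.0852
```

```bash
python3 - <<'E'
from h import *
import pickle
np.set_printoptions(precision=4,suppress=True)
im,C=shot('wrist','w2.png'); print(pose())
D={}
for t in ['rail','rail_mouth','rail_home','pin_hole','pin_grip','stop_pin']:
    s=spot_point(t,'wrist')[:2]; D[t]=s
    print(t,[(np.round(k['at'],1).tolist(),round(k['confidence'],2)) for k in s])
zs={'rail':0,'rail_mouth':.03,'rail_home':.03,'pin_hole':.03,'pin_grip':.064,'stop_pin':.006}
for t in zs:
    if D[t]: print(t,onz(C,D[t][0]['at'],zs[t]))
pickle.dump((C,D),open('w2.pkl','wb'))
E
```

```text
[[ 0.9726 -0.2324 -0.0004  0.5907]
 [-0.2324 -0.9726 -0.0007  0.1283]
 [-0.0003  0.0008 -1.      0.3201]
 [ 0.      0.      0.      1.    ]]
rail [([265.3, 143.9], 0.89)]
rail_mouth [([268.4, 163.0], 0.96)]
rail_home [([265.8, 109.4], 0.6)]
pin_hole [([268.3, 190.4], 0.76), ([264.4, 186.7], 0.39)]
pin_grip [([265.7, 141.3], 0.74), ([266.9, 196.2], 0.69)]
stop_pin []
rail [0.6075 0.1328 0.    ]
rail_mouth [0.6058 0.1114 0.03  ]
rail_home [0.6178 0.1791 0.03  ]
pin_hole [0.5975 0.0752 0.03  ]
pin_grip [0.6085 0.144  0.064 ]
```

View pics/w2.png

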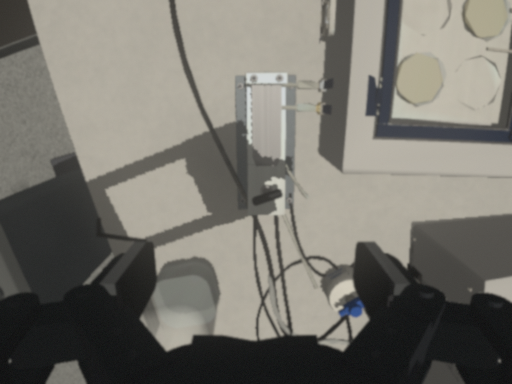

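The rail runs vertically in the wrist view, from (265,75) at the end stop to (265,212) at the open end. The T handle is at (267,197), turned roughly 17° from the image horizontal. I take a closer second view for triangulation.

>>> drive_tool(
  series=[0, 50, 120, 0, 0, 0, 1, 0, 50, 120, 0, 0, 0, 1, 0, 50, 120, 0, 0, 0, 1, 0, 50, 120, 0, 0, 0, 1, 0, 50, 120, 0, 0, 0, 1],
)

```text
clock: 5.72
ee_pos: [0.5816, 0.0823, 0.2042]
tool_rot: [-0.001, 0.993, -0.115, 0.003]
ft_force: [-0.2, -0.0, 0.3]
opening: 0.0856
```

```bash
python3 - <<'E'
from h import *
import pickle
np.set_printoptions(precision=4,suppress=True)
C2,D2=pickle.load(open('w2.pkl','rb'))
im,C=shot('wrist','w3.png'); print(pose()[:3,3])
D2['pin_grip'][0]['at']=[266.9,196.2]
for t in ['rail','rail_mouth','rail_home','pin_hole','pin_grip','stop_pin']:
    s=spot_point(t,'wrist')[:2]
    print(t,[(np.round(k['at'],1).tolist(),round(k['confidence'],2)) for k in s], tri([(C,s[0]['at']),(C2,D2[t][0]['at'])]) if s and D2[t] else '')
pickle.dump(C,open('w3.pkl','wb'))
crop=im[20:320,130:430]; cv2.imwrite('pics/w3c.png',cv2.resize(crop,(600,600),interpolation=cv2.INTER_CUBIC)[:,:,::-1])
E
```

```text
[0.5814 0.0823 0.2039]
rail [([267.7, 114.6], 0.63)] (array([ 0.6084,  0.1296, -0.0223]), [0.0009067383990817491, 0.0009067383990817141])
rail_mouth [([267.6, 135.1], 0.79)] (array([0.6043, 0.1139, 0.0413]), [0.0015245545438719037, 0.001524554543871754])
rail_home [([266.2, 60.7], 0.63)] (array([0.6174, 0.1791, 0.0251]), [0.0005120478591769944, 0.000512047859176902])
pin_hole [([267.4, 173.2], 0.89), ([164.0, 302.3], 0.56)] (array([0.5965, 0.0823, 0.0545]), [0.0015553253607377196, 0.0015553253607377565])
pin_grip [([270.8, 182.9], 0.6)] (array([0.5952, 0.0728, 0.0498]), [0.0009990676780363467, 0.000999067678036338])
stop_pin [([265.8, 167.7], 0.84)]
```

View pics/w3c.png

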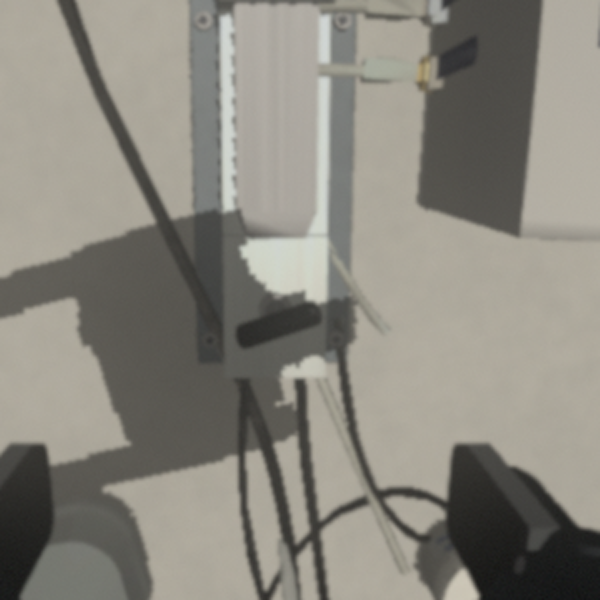

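```bash
python3 - <<'E'
from h import *
import pickle
np.set_printoptions(precision=4,suppress=True)
C=pickle.load(open('w3.pkl','rb'))
P=lambda c,r,z: onz(C,[130+c/2,20+r/2],z)
for n,c,r,z in [('beamL',223,377,.03),('beamR',328,377,.03),('beamLtop',220,20,.03),('beamRtop',329,40,.03),('footL',197,362,.006),('footR',352,362,.006),('footLt',192,10,.006),('footRt',356,10,.006),('dvL',234,10,.044),('dvL2',236,205,.044),('dvR',320,10,.044),('dvR2',319,205,.044),('TL',237,340,.07),('TR',322,312,.07),('Tc',279,325,.07)]:
    print(n,P(c,r,z))
E
```

```text
beamL [0.562  0.0484 0.03  ]
beamR [0.6129 0.0364 0.03  ]
beamLtop [0.5999 0.2097 0.03  ]
beamRtop [0.6452 0.1906 0.03  ]
footL [0.548  0.0523 0.006 ]
footR [0.6284 0.0333 0.006 ]
footLt [0.5883 0.2221 0.006 ]
footRt [0.6645 0.2046 0.006 ]
dvL [0.6064 0.2095 0.044 ]
dvL2 [0.5883 0.1295 0.044 ]
dvR [0.6419 0.2014 0.044 ]
dvR2 [0.6243 0.1211 0.044 ]
TL [0.5761 0.0755 0.07  ]
TR [0.614  0.0792 0.07  ]
Tc [0.5951 0.0778 0.07  ]
```

```bash
cat >> h.py <<'E'
def chain(*Ts):
    for a,b in zip(Ts,Ts[1:]): print(rel(a,b))
E
python3 - <<'E'
from h import *
np.set_printoptions(precision=3,suppress=True)
T=pose(); print(T, get_obs()['joint_pos'])
p=[.5952,.0775,.12]
chain(T,down(36,p),down(88,p),down(95.6,[.5952,.0775,.07]))
E
```

```text
[[ 0.973 -0.229  0.001  0.58 ]
 [-0.229 -0.973  0.     0.082]
 [ 0.001 -0.    -1.     0.201]
 [ 0.     0.     0.     1.   ]] [0.053 0.106 1.571 0.    1.465 0.284]
[16.1, 0.6, 80.9, 0.0, -0.0, -49.3]
[-0.0, 0.0, 0.0, 0.0, 0.0, -52.0]
[0.0, 0.0, 50.0, 0.0, 0.0, -7.6]
```

>>> drive_tool(
  series=[16, 1, 81, 0, 0, -10, 0, 16, 1, 81, 0, 0, -20, 0, 16, 1, 81, 0, 0, -30, 0, 16, 1, 81, 0, 0, -40, 0, 16, 1, 81, 0, 0, -49.5, 0],
)

```text
clock: 6.7
ee_pos: [0.5946, 0.0769, 0.1192]
tool_rot: [-0.0, 0.95, 0.314, -0.0]
ft_force: [-0.2, -0.3, 0.6]
opening: 0.0429
```

>>> drive_tool(
  series=[0, 0, 0, 0, 0, -10, 0, 0, 0, 0, 0, 0, -21, 0, 0, 0, 0, 0, 0, -31, 0, 0, 0, 0, 0, 0, -42, 0, 0, 0, 0, 0, 0, -52, 0],
)

```text
clock: 7.32
ee_pos: [0.5946, 0.077, 0.1193]
tool_rot: [-0.0, 0.716, 0.698, -0.0]
ft_force: [-0.6, 0.0, -0.8]
opening: 0.0429
```

>>> drive_tool(
  series=[0, 0, 30, 0, 0, -7.5, 0, 0, 0, 45, 0, 0, -7.5, 0, 0, 0, 45, 0, 0, -7.5, 0, 0, 0, 45, 0, 0, -7.5, 0, 0, 0, 45, 0, 0, -7.5, 0],
)

```text
clock: 7.95
ee_pos: [0.5955, 0.0769, 0.0755]
tool_rot: [0.001, 0.671, 0.741, 0.001]
ft_force: [-0.4, -0.4, 0.1]
opening: 0.0427
```

```bash
python3 - <<'E'
from h import *
import pickle
np.set_printoptions(precision=4,suppress=True)
im,C=shot('wrist','w4.png'); T=pose();print(T)
for t in ['pin_grip','pin_hole']:
    s=spot_point(t,'wrist'); print(t,[(k['at'],k['confidence'],onz(C,k['at'],.064 if t=='pin_grip' else .03)) for k in s[:2]])
print(rel(T,down(95.6,[.5952,.0775,.046])), get_obs()['opening'])
E
```

```text
[[-0.0992  0.9951  0.0017  0.5954]
 [ 0.9951  0.0992  0.0001  0.0769]
 [-0.0001  0.0017 -1.      0.0754]
 [ 0.      0.      0.      1.    ]]
pin_grip [([257.3, 234.6], 0.89, array([0.5935, 0.0777, 0.064 ]))]
pin_hole [([257.3, 215.3], 0.74, array([0.5953, 0.0781, 0.03  ]))]
[0.6, -0.2, 29.4, 0.1, 0.0, 0.1] 0.042534188577050866
```

View pics/w4.png

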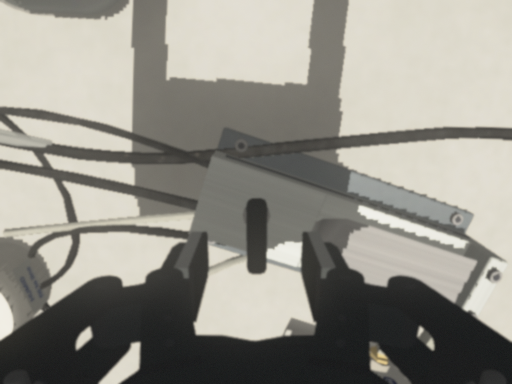

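The bar is centred between the open pads at (257,235) and lies parallel to them. I descend, close and lift.

>>> drive_tool(
  series=[1, -1, 15, 0, 0, 0, 0, 1, -1, 29, 0, 0, 0, 0, 1, -1, 29, 0, 0, 0, -0.5, 1, -1, 29, 0, 0, 0, -1, 1, -1, 29, 0, 0, 0, -1],
)

```text
clock: 8.72
ee_pos: [0.5939, 0.0778, 0.0457]
tool_rot: [0.0, 0.671, 0.742, 0.0]
ft_force: [-0.3, -0.1, 0.0]
opening: 0.0087
```

>>> drive_tool(
  series=[0, 0, 0, 0, 0, 0, -1, 0, 0, 0, 0, 0, 0, -1, 0, 0, -10, 0, 0, 0, -1, 0, 0, -30, 0, 0, 0, -1, 0, 0, -60, 0, 0, 0, -1],
)

```text
clock: 9.35
ee_pos: [0.5932, 0.0778, 0.1066]
tool_rot: [-0.0, 0.671, 0.742, -0.0]
ft_force: [0.5, -0.1, -1.1]
opening: 0.0085
```

```bash
python3 - <<'E'
from h import *
T=pose(); o=get_obs(); print(T[:3,3],o['opening'],o['ft_force'])
# tip about 6.5+... ; TCP-to-tip: grip 58 above tip, TCP 19 below grip => TCP 39 above tip
d=[.535,.285,.12]
chain(T,down(95.6,[.5952,.0775,.115]),down(95.6,d),down(95.6,[.535,.285,.043]))
E
```

```text
[0.59321652 0.07776941 0.10657006] 0.008517858951995068 [ 0.4964919  -0.06152525 -1.08550245]
[-0.5, 1.9, -8.4, -0.0, -0.0, 0.1]
[212.4, -39.7, -5.0, 0.0, 0.0, 0.0]
[0.0, 0.0, 77.0, 0.0, 0.0, 0.0]
```

>>> drive_tool(
  series=[30, -6, -18, 0, 0, 0, -1, 85, -15, -18, 0, 0, 0, -1, 145, -27, -18, 0, 0, 0, -1, 212, -38, -18, 0, 0, 0, -1, 212, -38, -18, 0, 0, 0, -1],
)

```text
clock: 9.98
ee_pos: [0.5336, 0.2892, 0.1254]
tool_rot: [-0.0, 0.669, 0.743, 0.001]
ft_force: [-0.3, 0.1, -0.8]
opening: 0.0086
```

>>> drive_tool(
  series=[0, 0, 50, 0, 0, 0, -1, 0, 0, 72, 0, 0, 0, -1, 0, 0, 82, 0, 0, 0, -1, 0, 0, 82, 0, 0, 0, -1, 0, 0, 82, 0, 0, 0, -1],
)

```text
clock: 10.6
ee_pos: [0.5359, 0.2851, 0.0432]
tool_rot: [0.001, 0.671, 0.741, 0.001]
ft_force: [0.7, -0.5, -0.7]
opening: 0.0087
```

>>> drive_tool(
  series=[0, 0, 0, 0, 0, 0, -0.4, 0, 0, 0, 0, 0, 0, 0, 0, 0, 0, 0, 0, 0, 0, 0, 0, -10, 0, 0, 0, 0, 0, 0, -60, 0, 0, 0, 0],
)

```text
clock: 11.22
ee_pos: [0.5316, 0.2837, 0.0984]
tool_rot: [-0.002, 0.671, 0.742, -0.004]
ft_force: [1.3, 0.6, -0.3]
opening: 0.0426
```

```bash
python3 - <<'E'
from h import *
im,C=shot('wrist','w5.png'); T=pose();o=get_obs();print(T[:3,3],o['opening'],o['ft_force'],o['joint_pos'])
for t in ['stop_pin','pin_grip']:
    s=spot_point(t,'wrist'); print(t,[(k['at'],k['confidence'],onz(C,k['at'],.006 )) for k in s[:2]])
p2=[.53,.06,.33]
chain(T,down(95.6,[.535,.27,.20]),down(70,[.52,.06,.30]),down(50,[.43,-.17,.30]))
E
```

```text
[0.53698034 0.28606941 0.10909871] 0.04284824082299667 [5.07160928 2.49235496 6.31312341] [ 4.05262845e-01  2.34136930e-01  1.59943415e+00 -3.58430480e-05
  1.30189356e+00 -1.26572805e+00]
stop_pin [([257.4, 200.6], 0.7, array([0.53549541, 0.28549794, 0.006     ]))]
pin_grip [([258.3, 227.0], 0.89, array([0.55591728, 0.28830021, 0.006     ]))]
[-15.6, -3.0, -90.9, 0.3, -0.1, 0.1]
[-207.5, -35.4, -100.0, 0.0, 0.0, 25.6]
[-246.9, -5.9, 0.0, 0.0, 0.0, 20.0]
```

View pics/w5.png

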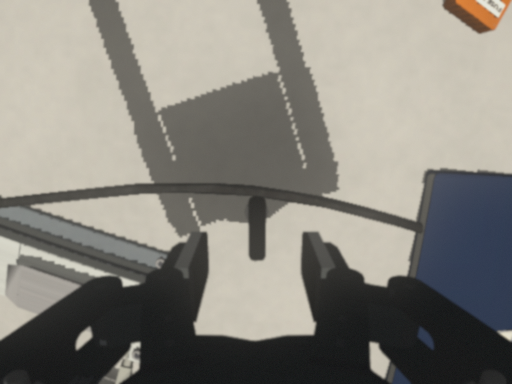

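The pin stands free at (257,228) between the opened fingers, well clear of the rail. Next is the carriage.

```bash
python3 - <<'E'
from h import *
T=pose()
chain(T,down(95.6,[.535,.27,.27]),down(75,[.53,.0,.30]),down(45,[.45,-.215,.30]),down(45,[.45,-.215,.2]))
E
```

```text
[-15.5, -2.8, -164.0, 0.4, -0.1, 0.1]
[-268.2, -31.3, -30.0, 0.0, 0.0, 20.6]
[-228.4, -21.6, 0.0, 0.0, 0.0, 30.0]
[-0.0, 0.0, 100.0, 0.0, 0.0, 0.0]
```

>>> drive_tool(
  series=[0, 0, -50, 0, 0, 0, 0, 0, 0, -110, 0, 0, 0, 0, -16, -3, -164, 0.4, 0, 0, 0, -16, -3, -164, 0.4, 0, 0, 0, -16, -3, -164, 0.4, 0, 0, 0],
)

```text
clock: 12.0
ee_pos: [0.533, 0.2686, 0.2646]
tool_rot: [-0.003, 0.671, 0.741, -0.003]
ft_force: [0.2, 0.5, -1.8]
opening: 0.0427
```

>>> drive_tool(
  series=[-268, -31, -30, 0, 0, 20, 0, -268, -31, -30, 0, 0, 20, 0, -268, -31, -30, 0, 0, 20, 0, -268, -31, -30, 0, 0, 20, 0, -268, -31, -30, 0, 0, 20, 0],
)

```text
clock: 12.62
ee_pos: [0.5282, -0.004, 0.2933]
tool_rot: [-0.003, 0.79, 0.613, -0.004]
ft_force: [-0.1, -0.2, 0.6]
opening: 0.0428
```

>>> drive_tool(
  series=[-228, -22, 0, 0, 0, 30, 0, -228, -22, 0, 0, 0, 30, 0, -228, -22, 0, 0, 0, 30, 0, -228, -22, 0, 0, 0, 30, 0, -228, -22, 0, 0, 0, 30, 0],
)

```text
clock: 13.25
ee_pos: [0.4499, -0.2183, 0.2935]
tool_rot: [-0.003, 0.922, 0.387, -0.005]
ft_force: [-0.3, 0.3, 0.2]
opening: 0.0428
```

```bash
python3 - <<'E'
from h import *
import pickle
im,C=shot('wrist','w6.png'); T=pose();o=get_obs();print(T[:3,3],o['joint_pos'])
D={}
for t,z in [('carriage',0),('post',.046),('knob_grip',.057)]:
    s=spot_point(t,'wrist'); D[t]=s; print(t,[(k['at'],k['confidence'],onz(C,k['at'],z)) for k in s[:3]])
pickle.dump((C,D),open('w6.pkl','wb'))
chain(T,down(45,[.45,-.215,.2]))
E
```

```text
[ 0.45067448 -0.21689965  0.29378954] [-0.54822957 -0.14980464  1.65375326 -0.00393554  1.64729777 -1.34419822]
carriage [([259.2, 160.8], 0.73, array([ 0.45873917, -0.22128633,  0.        ]))]
post [([259.2, 168.6], 0.71, array([ 0.45973916, -0.22267833,  0.046     ])), ([258.8, 159.8], 0.4, array([ 0.4518574, -0.2156621,  0.046    ]))]
knob_grip [([209.4, 162.2], 0.93, array([ 0.41276316, -0.25696425,  0.057     ])), ([345.4, 59.3], 0.34, array([ 0.43696294, -0.0701978 ,  0.057     ]))]
[1.4, -1.0, 93.8, -0.5, 0.3, 0.6]
```

>>> drive_tool(
  series=[3, 1, 94, -0.5, 0.3, 0.6, 0, 3, 1, 94, -0.5, 0.3, 0.6, 0, 3, 1, 94, -0.5, 0.3, 0.6, 0, 3, 1, 94, -0.5, 0.3, 0.6, 0, 3, 1, 94, -0.5, 0.3, 0.6, 0],
)

```text
clock: 14.08
ee_pos: [0.4553, -0.2156, 0.2046]
tool_rot: [0.003, 0.923, 0.384, 0.002]
ft_force: [0.3, -0.2, 0.2]
opening: 0.0427
```

```bash
python3 - <<'E'
from h import *
import pickle
C6,D6=pickle.load(open('w6.pkl','rb'))
im,C=shot('wrist','w7.png'); T=pose();print(T)
for t,z in [('carriage',0),('post',.046),('knob_grip',.057)]:
    s=spot_point(t,'wrist'); print(t,[(k['at'],k['confidence'],onz(C,k['at'],z)) for k in s[:3]], tri([(C,s[0]['at']),(C6,D6[t][0]['at'])]) if s else '')
pickle.dump(C,open('w7.pkl','wb'))
cv2.imwrite('pics/w7c.png',cv2.resize(im[60:260,120:380],(780,600),interpolation=cv2.INTER_CUBIC)[:,:,::-1])
E
```

```text
[[ 7.05240992e-01  7.08943939e-01  5.79947406e-03  4.55070246e-01]
 [ 7.08967331e-01 -7.05224951e-01 -4.80539491e-03 -2.15616783e-01]
 [ 6.83178217e-04  7.50059912e-03 -9.99971637e-01  2.04282927e-01]
 [ 0.00000000e+00  0.00000000e+00  0.00000000e+00  1.00000000e+00]]
carriage [([256.2, 173.8], 0.71, array([ 0.46431135, -0.22189814,  0.        ]))] (array([ 0.45094949, -0.21181995,  0.07372521]), [0.0018312573728610894, 0.0018312573728610474])
post [([250.9, 183.5], 0.96, array([ 0.45989703, -0.22479179,  0.046     ]))] (array([ 0.45525401, -0.21916254,  0.07504768]), [0.0004401211683190088, 0.00044012116831892685])
knob_grip [([187.4, 180.7], 0.94, array([ 0.41615019, -0.26120987,  0.057     ]))] (array([ 0.41329988, -0.24662162,  0.10302655]), [0.0015267014865844193, 0.0015267014865846696])
```

View pics/w7c.png

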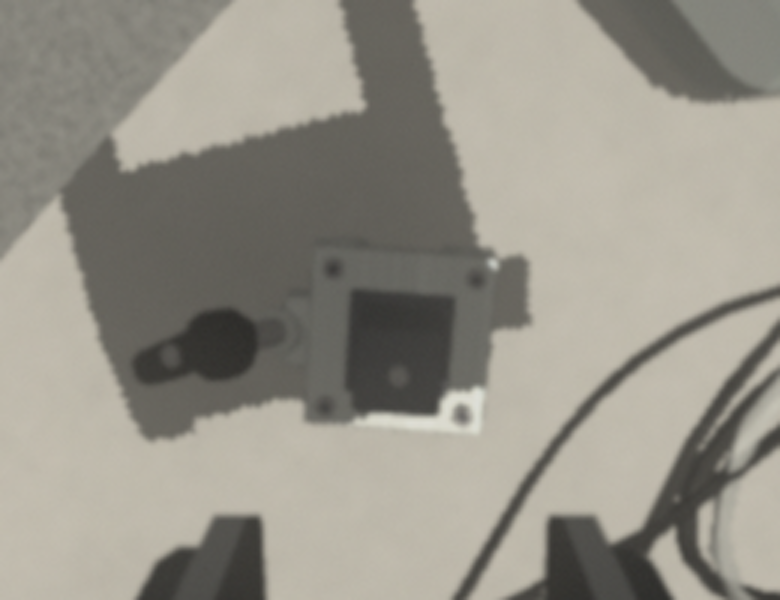

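```bash
python3 - <<'E'
from h import *
import pickle
np.set_printoptions(precision=4,suppress=True)
C=pickle.load(open('w7.pkl','rb'))
P=lambda c,r,z: onz(C,[120+(c+.5)/3-.5,60+(r+.5)/3-.5],z)
q=[P(c,r,.026) for c,r in [(316,247),(494,255),(480,432),(304,420)]]
print(np.array(q), np.mean(q,0))
for a,b in [(0,1),(1,2),(3,2),(0,3)]:
    d=q[b]-q[a]; print(a,b,np.linalg.norm(d),np.degrees(np.arctan2(d[1],d[0])))
print('post top hole',P(399,377,.066))
E
```

```text
[[ 0.4168 -0.2172  0.026 ]
 [ 0.4587 -0.1786  0.026 ]
 [ 0.4985 -0.2228  0.026 ]
 [ 0.4541 -0.2616  0.026 ]] [ 0.457 -0.22   0.026]
0 1 0.05694807672662087 42.65502372613477
1 2 0.05947936916024604 -47.96263074533938
3 2 0.05905171139339216 41.147609544344334
0 3 0.05798651587562048 -50.03789473278024
post top hole [ 0.4587 -0.2211  0.066 ]
```

Crop corners of the block's top face are (316,247), (494,255), (480,432) and (304,420), with the knob at (215,345) on its left. That gives the centre as (0.458,-0.221) and the yaw as about 41.5°.

```bash
python3 - <<'E'
from h import *
T=pose(); print(T[:3,3])
chain(T,down(41.5,[.458,-.221,.09]),down(41.5,[.458,-.221,.031]))
E
```

```text
[ 0.45444071 -0.21548206  0.20322536]
[-1.4, 5.7, 113.3, 0.3, -0.0, 3.6]
[0.0, -0.0, 59.0, 0.0, 0.0, -0.0]
```

>>> drive_tool(
  series=[-1.4, 5.7, 113, 0.3, 0, 3.6, -0.12, -1.4, 5.7, 113, 0.3, 0, 3.6, -0.12, -1.4, 5.7, 113, 0.3, 0, 3.6, -0.12, -1.4, 5.7, 113, 0.3, 0, 3.6, -0.12, -1.4, 5.7, 113, 0.3, 0, 3.6, -0.12],
)

```text
clock: 14.9
ee_pos: [0.4592, -0.2217, 0.0924]
tool_rot: [0.001, 0.935, 0.355, 0.001]
ft_force: [0.7, -0.4, 0.5]
opening: 0.0376
```

```bash
python3 - <<'E'
from h import *
im,C=shot('wrist','w8.png'); T=pose(); print(T[:3,3],get_obs()['opening'])
s=spot_point('post','wrist'); print([(k['at'],k['confidence'],onz(C,k['at'],.046)) for k in s[:2]])
chain(T,down(41.5,[.458,-.221,.031]))
E
```

```text
[ 0.45905969 -0.22154227  0.09209304] 0.037726228567814615
[([252.7, 212.3], 0.77, array([ 0.45762756, -0.22140333,  0.046     ]))]
[-0.5, -1.3, 61.1, 0.2, -0.1, 0.0]
```

View pics/w8.png

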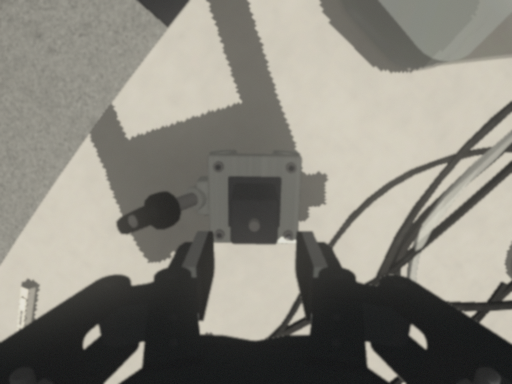

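The post, centred at about (255,207), sits midway between the pads and square to them. I descend, close and lift.

>>> drive_tool(
  series=[-0.3, -0.5, 25, 0.2, 0, 0, -0.12, -0.3, -0.5, 48, 0.2, 0, 0, -0.12, -0.3, -0.5, 61, 0.2, 0, 0, -0.12, -0.3, -0.5, 61, 0.2, 0, 0, -0.5, -0.3, -0.5, 61, 0.2, 0, 0, -1],
)

```text
clock: 15.62
ee_pos: [0.4569, -0.2204, 0.0287]
tool_rot: [-0.002, 0.935, 0.355, -0.001]
ft_force: [-0.0, -0.2, -4.7]
opening: 0.0256
```

>>> drive_tool(
  series=[0, 0, 0, 0, 0, 0, -1, 0, 0, 0, 0, 0, 0, -1, 0, 0, -10, 0, 0, 0, -1, 0, 0, -60, 0, 0, 0, -1, 0, 0, -120, 0, 0, 0, -1],
)

```text
clock: 16.25
ee_pos: [0.456, -0.2201, 0.1489]
tool_rot: [-0.003, 0.935, 0.355, -0.002]
ft_force: [1.5, -1.8, -4.6]
opening: 0.025
```

```bash
python3 - <<'E'
from h import *
T=pose(); o=get_obs(); print(T[:3,3],o['opening'],o['ft_force'],o['moment'])
ey=np.array([.2215,.975]); O=np.array([.6082,.1323]); L=O-.058*ey
z=.274
chain(T,down(41.5,[.46,-.22,z]),down(41.5,[.54,-.04,z]),down(-5,[*L,z]),down(-12.8,[*L,.10]))
E
```

```text
[ 0.45597549 -0.22007725  0.14888812] 0.024987826149580016 [ 1.4837615  -1.78039769 -4.55045993] [-0.0649949  -0.16759586 -0.0122554 ]
[3.0, 1.7, -125.1, -0.4, 0.0, 0.0]
[179.2, -81.8, 0.0, 0.0, 0.0, -0.0]
[118.2, -50.0, 0.0, 0.0, 0.0, 46.5]
[0.0, -0.0, 174.0, 0.0, 0.0, 7.8]
```

>>> drive_tool(
  series=[3, 2, -60, -0.4, 0, 0, -1, 3, 2, -125, -0.4, 0, 0, -1, 3, 2, -125, -0.4, 0, 0, -1, 3, 2, -125, -0.4, 0, 0, -1, 3, 2, -125, -0.4, 0, 0, -1],
)

```text
clock: 16.88
ee_pos: [0.4599, -0.22, 0.2705]
tool_rot: [-0.001, 0.935, 0.355, -0.001]
ft_force: [-0.4, 0.3, -5.5]
opening: 0.0252
```

>>> drive_tool(
  series=[179, -82, 0, 0, 0, 0, -1, 179, -82, 0, 0, 0, 0, -1, 179, -82, 0, 0, 0, 0, -1, 179, -82, 0, 0, 0, 0, -1, 179, -82, 0, 0, 0, 0, -1],
)

```text
clock: 17.5
ee_pos: [0.5399, -0.0398, 0.2709]
tool_rot: [0.0, 0.935, 0.355, -0.001]
ft_force: [-0.1, -0.9, -5.7]
opening: 0.0256
```

>>> drive_tool(
  series=[40, -17, 0, 0, 0, 10, -1, 80, -34, 0, 0, 0, 20, -1, 118, -50, 0, 0, 0, 30, -1, 118, -50, 0, 0, 0, 40, -1, 118, -50, 0, 0, 0, 46.5, -1],
)

```text
clock: 18.12
ee_pos: [0.5954, 0.0736, 0.2715]
tool_rot: [0.001, 0.999, -0.046, -0.0]
ft_force: [-0.0, -0.1, -4.7]
opening: 0.0253
```

```bash
python3 - <<'E'
from h import *
T=pose(); o=get_obs(); print(T,o['opening'],o['ft_force'],o['moment'])
ey=np.array([.2215,.975]); O=np.array([.6082,.1323]); L=O-.058*ey
chain(T,down(-12.8,[*L,.08]))
E
```

```text
[[ 9.95722191e-01 -9.23951802e-02 -6.69916852e-04  5.95425897e-01]
 [-9.23966579e-02 -9.95718666e-01 -2.68266956e-03  7.36207711e-02]
 [-4.19182976e-04  2.73309169e-03 -9.99996177e-01  2.71476556e-01]
 [ 0.00000000e+00  0.00000000e+00  0.00000000e+00  1.00000000e+00]] 0.025321420297024697 [-0.01178251 -0.1226191  -4.6821489 ] [-0.01909769 -0.07227077 -0.00784885]
[-0.2, -2.6, 191.5, 0.2, 0.0, 7.5]
```

>>> drive_tool(
  series=[0, -2.6, 60, 0.2, 0, 7.5, -1, 0, -2.6, 120, 0.2, 0, 7.5, -1, 0, -2.6, 170, 0.2, 0, 7.5, -1, 0, -2.6, 191, 0.2, 0, 7.5, -1, 0, -2.6, 191, 0.2, 0, 7.5, -1],
)

```text
clock: 18.75
ee_pos: [0.5951, 0.0762, 0.0804]
tool_rot: [-0.0, 0.994, -0.109, -0.001]
ft_force: [0.7, 0.0, -3.7]
opening: 0.0249
```

```bash
python3 - <<'E'
from h import *
im,C=shot('wrist','w9.png'); T=pose(); print(T)
ey=np.array([.2215,.975]); ex=np.array([.975,-.2215]);O=np.array([.6082,.1323])
d=T[:2,3]-O; print('rail xy',d@ex,d@ey, T[2,3])
# predicted rail points
for n,x,y,z in [('beamL end',-.025,.078,.03),('dvL',-.018,-.01,.044),('dvR',.018,-.01,.044),('dvL',-.018,.03,.044),('dvR',.018,.03,.044)]:
    w=O+x*ex+y*ey; print(n,proj(C,[*w,z]))
E
```

```text
[[ 0.97619691 -0.21687045  0.00260761  0.59689375]
 [-0.2168746  -0.97619843  0.00142624  0.07650148]
 [ 0.00223623 -0.00195782 -0.99999558  0.08275308]
 [ 0.          0.          0.          1.        ]]
rail xy 0.0013357802869105176 -0.05690788909888793 0.08275307610642985
beamL end [208.34953417 -32.36164137]
dvL [220.90511152 135.93742067]
dvR [288.51490634 136.33154082]
dvL [219.7316623   57.23044892]
dvR [290.61079831  57.65060184]
```

View pics/w9.png

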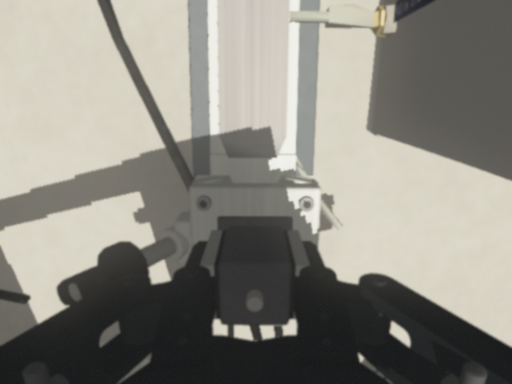

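The carriage is held square above the landing. Its front corners are at (191,184) and (321,184), and the dovetail ahead spans roughly columns 217–287. I check the lateral offset numerically.

```bash
python3 - <<'E'
from h import *
im=cv2.imread('pics/w9.png'); g=cv2.cvtColor(im,cv2.COLOR_BGR2GRAY).astype(int)
for r in [20,50,80,105,120]:
    row=g[r-2:r+3].mean(0); d=np.diff(row); k=[i for i in range(180,330) if abs(d[i])>7 and abs(d[i])>=max(abs(d[i-1]),abs(d[i+1]))]
    print(r,[(i+.5,int(d[i])) for i in k])
for r in [190,195,205]:
    row=g[r-1:r+2].mean(0); d=np.diff(row); print(r,[(i+.5,int(d[i])) for i in range(170,340) if abs(d[i])>12])
C=cam('wrist'); T=pose(); print(T[:3,3]); o=get_obs(); print(o['ee_pos'],o['ft_force'])
K,dd,_=C
E
```

```text
20 [(187.5, -34), (190.5, 8), (207.5, 29), (216.5, -13), (289.5, -14), (328.5, 12)]
50 [(188.5, -28), (207.5, 33), (217.5, -13), (287.5, 10), (298.5, -37), (317.5, 25)]
80 [(189.5, -31), (208.5, 31), (218.5, -12), (287.5, 10), (297.5, -36), (316.5, 26)]
105 [(190.5, -25), (208.5, 36), (217.5, -14), (286.5, 11), (296.5, -32), (315.5, 27)]
120 [(190.5, -23), (208.5, 30), (209.5, 30), (218.5, -13), (286.5, 11), (296.5, -40), (315.5, 22)]
190 [(285.5, 26), (286.5, 39), (287.5, 24)]
195 [(286.5, 34), (287.5, 44), (288.5, 19), (319.5, -22), (320.5, -35), (321.5, -23), (326.5, 12), (332.5, 24), (333.5, 18)]
205 [(292.5, 19), (293.5, 43), (294.5, 37), (297.5, -13), (298.5, -29), (302.5, -23), (303.5, -24), (309.5, 21), (310.5, 22), (311.5, 15), (312.5, 18), (313.5, 21), (319.5, -18), (320.5, -13), (325.5, -18), (326.5, -17), (330.5, 19), (331.5, 23), (332.5, 18), (333.5, 13)]
[0.59689375 0.07650148 0.08275308]
[0.59689375 0.07650148 0.08275308] [-0.0602241  -0.78312478 -4.10288528]
```

>>> drive_tool(
  series=[-1.5, 0, 8, 0, 0, 0, -1, -1.5, 0, 14, 0, 0, 0, -1, -1.5, 0, 18, 0, 0, 0, -1, -1.5, 0, 20, 0, 0, 0, -1, -1.5, 0, 20, 0, 0, 0, -1],
)

```text
clock: 19.42
ee_pos: [0.5949, 0.0777, 0.0617]
tool_rot: [-0.001, 0.994, -0.109, 0.001]
ft_force: [0.2, -0.1, -4.5]
opening: 0.0254
```

>>> drive_tool(
  series=[0, 0, 0, 0, 0, 0, -1, 0, 0, 1, 0, 0, 0, -1, 0, 0, 2, 0, 0, 0, -1, 0, 0, 2, 0, 0, 0, -1, 0, 0, 2, 0, 0, 0, -1],
)

```text
clock: 20.05
ee_pos: [0.5949, 0.0777, 0.0598]
tool_rot: [-0.001, 0.994, -0.109, 0.001]
ft_force: [0.6, -0.8, -4.2]
opening: 0.0255
```

```bash
python3 - <<'E'
from h import *
T=pose(); o=get_obs(); print(T,o['opening'],o['ft_force'],o['moment'])
E
```

```text
[[ 0.97641536 -0.21589037  0.00209434  0.59494177]
 [-0.21589371 -0.97641569  0.00152058  0.07765897]
 [ 0.00171667 -0.00193687 -0.99999665  0.05981971]
 [ 0.          0.          0.          1.        ]] 0.025544283316368214 [ 0.58437577 -0.81044291 -4.15238986] [ 0.00415667 -0.06800788  0.03540641]
```

>>> drive_tool(
  series=[0, 0, 0.5, 0, 0, 0, -1, 0, 0, 1, 0, 0, 0, -1, 0, 0, 1.5, 0, 0, 0, -1, 0, 0, 1.5, 0, 0, 0, -1, 0, 0, 1.5, 0, 0, 0, -1],
)

```text
clock: 20.68
ee_pos: [0.595, 0.0777, 0.0584]
tool_rot: [-0.001, 0.994, -0.109, 0.001]
ft_force: [-0.3, -0.5, -4.3]
opening: 0.0251
```

>>> drive_tool(
  series=[0, 0, 0.5, 0, 0, 0, -1, 0, 0, 1, 0, 0, 0, -1, 0, 0, 1.5, 0, 0, 0, -1, 0, 0, 1.5, 0, 0, 0, -1, 0, 0, 1.5, 0, 0, 0, -1],
)

```text
clock: 21.3
ee_pos: [0.5951, 0.0776, 0.0573]
tool_rot: [-0.001, 0.994, -0.109, 0.001]
ft_force: [-5.0, -2.0, 3.4]
opening: 0.0248
```

>>> drive_tool(
  series=[0, -6, -0.3, 0, 0, 0, -1, 0, -13, -0.3, 0, 0, 0, -1, 0, -20, -0.3, 0, 0, 0, -1, 0, -27, -0.3, 0, 0, 0, -1, 0, -34, -0.3, 0, 0, 0, -1],
)

```text
clock: 21.92
ee_pos: [0.6026, 0.1113, 0.0574]
tool_rot: [-0.001, 0.994, -0.109, 0.001]
ft_force: [-0.3, -3.8, 2.7]
opening: 0.0256
```

```bash
cat >> h.py <<'E'
O=np.array([.6082,.1323]); EY=np.array([.2215,.975]); EX=np.array([.975,-.2215])
def st():
    T=pose(); o=get_obs(); d=T[:2,3]-O
    print('rail x,y,z mm',np.round([d@EX*1e3,d@EY*1e3,T[2,3]*1e3],1),'yaw',np.degrees(np.arctan2(T[1,0],T[0,0])),'open',o['opening'],'F',np.round(o['ft_force'],1),'M',np.round(o['moment'],2))
E
python3 -c "from h import *; st()"
```

```text
rail x,y,z mm [ -0.8 -21.7  57.4] yaw -12.4611336095532 open 0.02557667205756932 F [-0.3 -3.8  2.7] M [-0.58  0.25  0.03]
```

>>> drive_tool(
  series=[0.1, -8, 0, 0, 0, 0, -1, 0.2, -17, 0, 0, 0, 0, -1, 0.3, -26, 0, 0, 0, 0, -1, 0.4, -35, 0, 0, 0, 0, -1, 0.4, -44, 0, 0, 0, 0, -1],
)

```text
clock: 22.55
ee_pos: [0.6124, 0.1543, 0.0574]
tool_rot: [-0.001, 0.994, -0.109, 0.001]
ft_force: [-1.0, -5.1, 4.6]
opening: 0.0254
```

```bash
python3 -c "from h import *; st()"
```

```text
rail x,y,z mm [-0.8 22.4 57.4] yaw -12.466761755289266 open 0.025420786689759476 F [-1.  -5.1  4.6] M [-0.74  0.27  0.14]
```

Sliding well, with about 26 mm to go.

>>> drive_tool(
  series=[0, -6, 0, 0, 0, 0, -1, 0.1, -12, 0, 0, 0, 0, -1, 0.1, -17, 0, 0, 0, 0, -1, 0.2, -21, 0, 0, 0, 0, -1, 0.2, -23, 0, 0, 0, 0, -1],
)

```text
clock: 23.18
ee_pos: [0.6174, 0.1764, 0.0574]
tool_rot: [-0.001, 0.994, -0.109, 0.001]
ft_force: [-0.8, -5.1, 5.1]
opening: 0.0252
```

>>> drive_tool(
  series=[0, -1, 0, 0, 0, 0, -1, 0, -2, 0, 0, 0, 0, -1, 0, -3, 0, 0, 0, 0, -1, 0, -3, 0, 0, 0, 0, -1, 0, -3, 0, 0, 0, 0, -1],
)

```text
clock: 23.8
ee_pos: [0.6181, 0.1791, 0.0574]
tool_rot: [-0.001, 0.994, -0.109, 0.001]
ft_force: [0.3, -3.9, 4.9]
opening: 0.0253
```

```bash
python3 -c "from h import *; st()"
```

```text
rail x,y,z mm [-0.7 47.8 57.4] yaw -12.475534288149113 open 0.025333057490869296 F [ 0.3 -3.9  4.9] M [-0.66  0.18  0.06]
```

Not yet at the stop, since there is no force rise. I push on gently.

>>> drive_tool(
  series=[0, -1, 0, 0, 0, 0, -1, 0, -2, 0, 0, 0, 0, -1, 0, -2, 0, 0, 0, 0, -1, 0, -2, 0, 0, 0, 0, -1, 0, -2, 0, 0, 0, 0, -1],
)

```text
clock: 24.42
ee_pos: [0.6185, 0.1809, 0.0574]
tool_rot: [-0.001, 0.994, -0.109, 0.001]
ft_force: [-1.9, -5.3, 4.1]
opening: 0.0252
```

>>> drive_tool(
  series=[0, -1, 0, 0, 0, 0, -1, 0, -2, 0, 0, 0, 0, -1, 0, -2, 0, 0, 0, 0, -1, 0, -2, 0, 0, 0, 0, -1, 0, -2, 0, 0, 0, 0, -1],
)

```text
clock: 25.05
ee_pos: [0.6185, 0.1811, 0.0575]
tool_rot: [0.001, 0.994, -0.109, 0.0]
ft_force: [-4.6, -13.2, 8.6]
opening: 0.0254
```

>>> drive_tool(
  series=[0, -0.5, 0, 0, 0, 0, -1, 0, -0.5, 0, 0, 0, 0, -1, 0, -0.5, 0, 0, 0, 0, -0.5, 0, -0.5, 0, 0, 0, 0, -0.15, 0, -0.5, 0, 0, 0, 0, -0.15],
)

```text
clock: 25.68
ee_pos: [0.6186, 0.1842, 0.0568]
tool_rot: [-0.001, 0.994, -0.108, 0.001]
ft_force: [0.0, 0.2, 0.3]
opening: 0.0362
```

>>> drive_tool(
  series=[0, 0, 0, 0, 0, 0, -0.15, 0, 0, -20, 0, 0, 0, -0.15, 0, 0, -60, 0, 0, 0, -0.15, 0, 0, -110, 0, 0, 0, -0.15, 0, 0, -110, 0, 0, 0, -0.15],
)

```text
clock: 26.3
ee_pos: [0.6226, 0.1844, 0.1756]
tool_rot: [-0.003, 0.994, -0.108, 0.007]
ft_force: [0.7, -0.6, -0.1]
opening: 0.0363
```

```bash
cat >> h.py <<'E'
ex3=np.array([*EX,0]);ey3=np.array([*EY,0]);z3=np.array([0,0,1.])
A=-.5*ex3+.866*z3; U=.866*ex3+.5*z3
def kT(psi,s,K):  # tool pointing into knob, jaws at psi deg from U, TCP s m out from the knob centre
    p=np.radians(psi); x=np.cos(p)*U+np.sin(p)*ey3; T=np.eye(4)
    T[:3,:3]=np.c_[x,np.cross(-A,x),-A]; T[:3,3]=K+s*A; return T
E
python3 - <<'E'
from h import *
st(); im,C=shot('wrist','w10.png'); T=pose(); print(get_obs()['joint_pos'])
for t,z in [('knob_grip',.087),('post',.076),('carriage',.03)]:
    s=spot_point(t,'wrist'); print(t,[(k['at'],k['confidence'],onz(C,k['at'],z)) for k in s[:2]])
    for k in s[:1]:
        d=onz(C,k['at'],z)[:2]-O; print('  rail',d@EX,d@EY)
K=np.array([*(O+.049*EY-.061*EX),.087]); print(K)
np.save('K.npy',K)
P=[T,kT(35,.13,K),kT(80,.11,K),kT(110,.10,K)]
for a,b in zip(P,P[1:]): print(rel(a,b),b[:3,3])
E
```

```text
rail x,y,z mm [  2.5  53.9 175.6] yaw -12.458085866889233 open 0.036306877734808916 F [ 0.7 -0.6 -0.1] M [0.03 0.02 0.1 ]
[2.08219349e-01 2.80005975e-01 1.42608150e+00 1.20499330e-03
 1.42551826e+00 4.25479250e-01]
knob_grip [([164.6, 202.9], 0.84, array([0.559501  , 0.19328748, 0.087     ]))]
  rail -0.06099024758566634 0.04867596550755938
post [([247.5, 203.6], 0.56, array([0.61727649, 0.17646191, 0.076     ]))]
  rail -0.0009322837885555338 0.04506830143574528
carriage [([246.7, 188.5], 0.66, array([0.61629514, 0.17677453, 0.03      ]))]
  rail -0.0019583416508031637 0.045155736717385785
[0.5595785 0.1935865 0.087    ]
[-126.9, 3.4, -28.3, -9.4, 28.5, -34.0] [0.4962035 0.207984  0.19958  ]
[0.0, 0.0, 20.0, 0.0, -0.0, -45.0] [0.5059535 0.205769  0.18226  ]
[0.0, 0.0, 10.0, -0.0, -0.0, -30.0] [0.5108285 0.2046615 0.1736   ]
```

>>> drive_tool(
  series=[-25, 1, -28, -2, 5, -6, 0, -55, 2, -28, -4, 12, -14, 0, -85, 3, -28, -6, 19, -22, 0, -110, 3, -28, -8, 25, -29, 0, -127, 3, -28, -9.4, 28.5, -34, 0],
)

```text
clock: 27.12
ee_pos: [0.4916, 0.2077, 0.1927]
tool_rot: [0.106, 0.948, 0.189, 0.233]
ft_force: [0.8, -0.5, 0.2]
opening: 0.0428
```

>>> drive_tool(
  series=[0, 0, 5, 0, 0, -9, 0, 0, 0, 10, 0, 0, -18, 0, 0, 0, 15, 0, 0, -27, 0, 0, 0, 20, 0, 0, -36, 0, 0, 0, 20, 0, 0, -45, 0],
)

```text
clock: 27.75
ee_pos: [0.5025, 0.2048, 0.1753]
tool_rot: [0.187, 0.804, 0.538, 0.173]
ft_force: [0.5, 0.9, -0.2]
opening: 0.0426
```

>>> drive_tool(
  series=[0, 0, 3, 0, 0, -10, 0, 0, 0, 6, 0, 0, -20, 0, 0, 0, 10, 0, 0, -30, 0, 0, 0, 10, 0, 0, -30, 0, 0, 0, 10, 0, 0, -30, 0],
)

```text
clock: 28.38
ee_pos: [0.508, 0.2042, 0.1683]
tool_rot: [0.225, 0.64, 0.724, 0.121]
ft_force: [0.2, 0.3, -0.6]
opening: 0.0427
```

```bash
python3 - <<'E'
from h import *
import pickle
K=np.load('K.npy'); im,C=shot('wrist','w11.png'); T=pose(); print(T, get_obs()['joint_pos'])
s=spot_point('knob_grip','wrist'); print([(k['at'],k['confidence'],onz(C,k['at'],.087)) for k in s[:2]])
print(rel(T,kT(110,.10,K)),'proj K',proj(C,K))
for phi in (15,20,25,30):
    p=np.radians(phi); b=.019*(np.cos(p)*U+np.sin(p)*ey3)+.01*A; b2=-.019*(np.cos(p)*U+np.sin(p)*ey3)+.01*A; print(phi,proj(C,K+b),proj(C,K+b2))
pickle.dump((C,s),open('w11.pkl','wb'))
E
```

```text
[[-0.07958311  0.87296113  0.48125398  0.50818122]
 [ 0.98198342  0.15166477 -0.11272251  0.20429648]
 [-0.17139165  0.46361262 -0.86930331  0.1685891 ]
 [ 0.          0.          0.          1.        ]] [ 0.5114861  -0.31900305  2.11356902 -0.41066333  0.99046103 -1.01809497]
[([250.7, 199.4], 0.63, array([0.55940666, 0.19093413, 0.087     ])), ([179.8, 172.8], 0.27, array([0.54540675, 0.13700924, 0.087     ]))]
[-0.7, 4.7, -3.1, -0.4, 0.0, -0.0] proj K [254.17338731 200.1964777 ]
15 [251.88300912 228.84100529] [256.50025438 178.28868484]
20 [254.14534541 228.93515835] [254.14288125 178.18703078]
25 [256.40771683 228.84396914] [251.78556635 178.28662272]
30 [258.65393841 228.5680425 ] [249.44738186 178.58660009]
```

View pics/w11.png

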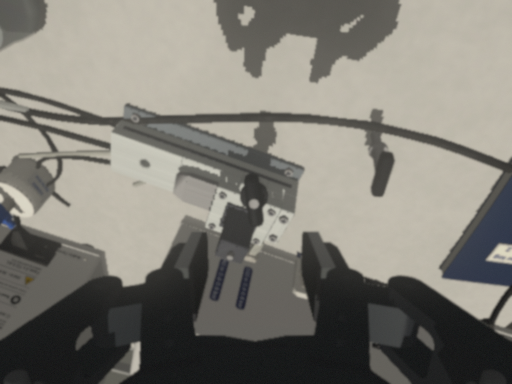

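The carriage sits home against the end stop. The knob is centred near (254,200), with its bar near vertical between the fingers. The pin shows at about (382,172), clear of the rail. I measure the bar angle numerically.

```bash
python3 - <<'E'
from h import *
g=cv2.cvtColor(cv2.imread('pics/w11.png'),cv2.COLOR_BGR2GRAY)
for r in range(168,234,3): print(r,' '.join(f'{v:3d}' for v in g[r,230:280:1]))
E
```

```text
168  96  94  93  90  87  82  76  71  67  66  65  65  68  70  73  78  84  89  91  93  96  96  96  95  95  96  96  94  94  92  90  88  83  81  78  76  74  74  73  73  74  74  75  75  77  83  90  96 103 112
171  98  97  97  95  97  95  96  95  94  95  91  88  86  82  76  72  70  66  65  64  65  68  73  79  82  87  91  93  95  95  96  97  96  97  96  96  96  94  91  87  85  81  78  77  76  76  76  75  75  75
174  96  95  96  95  96  96  97  96  96  96  96  96  94  93  92  91  84  74  66  57  53  52  53  53  53  54  57  60  64  68  72  76  80  85  90  93  95  96  97  98  97  98  97  98  97  95  94  92  88  85
177  98  97  97  97  97  97  97  96  96  96  93  92  91  88  82  64  54  52  50  50  51  50  49  50  50  51  51  56  68  79  82  78  74  69  66  66  66  69  71  76  81  85  89  92  95  97  98  98  99  98
180  99  98  98  97  98  98  97  97  98  96  94  91  90  85  69  56  52  52  51  52  51  51  52  53  51  52  51  52  63  78  87  93  94  96  96  94  92  87  81  78  75  71  68  66  67  68  70  75  82  85
183  95  96  97  98 101 116 126 112  99 100 111 127 133 118  85  59  56  55  57 
[... 2687 characters left out ...]
  56  55  57  69 105 151 182 190 193 193 193 193 193 190 185 175 172 184 195 197 193 183
225  60  59  60  61  59  59  58  60  60  60  60  59  60  59  60  60  59  59  60  59  56  56  56  60  60  63  72  80  88 104 126 147 170 187 192 194 193 192 192 191 185 179 179 186 194 197 198 196 197 198
228  60  58  61  59  59  58  59  60  60  60  60  59  58  60  59  58  59  59  59  58  59  60  61  67  89 124 162 184 192 193 193 192 192 192 192 192 192 191 189 182 174 179 191 196 196 196 197 197 197 195
231  60  60  57  59  57  58  59  59  59  60  59  59  59  59  59  59  57  59  59  60  59  60  67  96 139 174 191 195 196 196 197 197 198 198 198 197 194 189 182 182 189 194 196 196 196 197 196 195 194 193
```

```bash
python3 - <<'E'
from h import *
K=np.load('K.npy'); T=pose()
print(rel(T,kT(115,.06,K)),rel(kT(115,.06,K),kT(115,-.007,K)))
E
```

```text
[-0.7, 4.7, 37.0, -0.4, 0.0, -5.0] [-0.0, 0.0, 67.0, 0.0, -0.0, 0.0]
```

>>> drive_tool(
  series=[-0.7, 4.7, 20, -0.4, 0, -5, -0.2, -0.7, 4.7, 37, -0.4, 0, -5, -0.2, -0.7, 4.7, 37, -0.4, 0, -5, -0.2, -0.7, 4.7, 37, -0.4, 0, -5, -0.2, -0.7, 4.7, 37, -0.4, 0, -5, -0.2],
)

```text
clock: 29.1
ee_pos: [0.5307, 0.2006, 0.14]
tool_rot: [0.233, 0.606, 0.752, 0.114]
ft_force: [1.0, 0.8, 0.8]
opening: 0.0339
```

```bash
python3 - <<'E'
from h import *
import pickle
K=np.load('K.npy'); im,C=shot('wrist','w12.png'); T=pose()
s=spot_point('knob_grip','wrist'); print([(k['at'],k['confidence'],onz(C,k['at'],.087)) for k in s[:2]],'predK',proj(C,K), 'top',proj(C,K+.01*A))
if s:
    C0,s0=pickle.load(open('w11.pkl','rb')); print(tri([(C0,s0[0]['at']),(C,s[0]['at'])]))
print(rel(T,kT(115,.06,K)),rel(T,kT(115,-.007,K)),get_obs()['joint_pos'],get_obs()['opening'])
g=cv2.cvtColor(im,cv2.COLOR_RGB2GRAY)
for r in range(175,270,6): print(r,' '.join(f'{v:3d}' for v in g[r,222:290:2]))
E
```

```text
[([255.5, 209.2], 0.91, array([0.56194044, 0.19434986, 0.087     ])), ([396.4, 140.9], 0.45, array([0.48811233, 0.25367937, 0.087     ]))] predK [254.93996345 206.42470932] top [254.95578796 211.45305168]
(array([0.51112398, 0.19616643, 0.13444517]), [0.00012050770300944168, 0.00012050770300953461])
[-0.1, -0.9, 0.8, 0.1, 0.0, 0.1] [-0.1, -1.0, 67.8, 0.1, 0.0, 0.1] [ 0.47938488 -0.23876565  2.10706109 -0.4248178   0.90256321 -1.103096  ] 0.03443680347671995
175 110 140 106 103 102 102 100  99 101  99  95  99  98  89  74  61  53  53  58  64  74  88  98 102 102 101 101  99  91  83  79  79  81  88
181 117 128 105 103 104 104 103 102 100  94  98  92  60  52  50  52  51  51  50  52  72  96  90  80  68  65  71  82  96 102 104 104 103 103
187 105 103 103 102 101 100 102 104 150 196 193 129  58  57  59  58  56  56  53  52  52  68  93  99  99 101 101 102  96  88  75  69  69  79
193 198 203 197 182 154 123 107 104 138 106  61  60  55  54  59  61  59  55  54  52  52  51  56  65  98 103 103 102 104 104 104 104 106 106
199 195 205 205 205 206 207 206 203 156  72  68  64  55  57  61  62  60  57  5
[... 901 characters left out ...]

241  57  58  58  59  59  60  60  59  58  59  58  58  60 112 192 204 203 205 205 207 207 192 193 204 203 207 208 205 203 204 194 190 192 192
247  58  58  56  57  57  58  56  58  56  57  56  58  69 111 108 141 189 200 197 185 199 188 142 134 133 117 152 198 190 190 190 191 192 193
253  87  83  75  67  61  58  57  56  55  56  57  68 119 161 162 178 194 170 129 120 138 164 179 185 189 190 189 191 191 191 191 191 191 192
259  87  90  91  89  89  89  87  84  76  71  80 150 167 167 164 157 141 122 111 106 107 108 110 111 114 117 127 147 166 180 188 188 189 191
265  86  79  86  89  90  89  90  90  98 149 153 128 110 104 100 104 106 106 107 106 109 115 126 121 117 111 107 107 108 110 112 114 120 136
```

The white dot on the knob falls at (255,211), where the prediction put it, and the bar is now parallel to the pads. I go on, close and start turning.

>>> drive_tool(
  series=[0, -1, 25, 0, 0, 0, -0.2, 0, -1, 50, 0, 0, 0, -0.2, 0, -1, 68, 0, 0, 0, -0.2, 0, -1, 68, 0, 0, 0, -0.6, 0, -1, 68, 0, 0, 0, -1],
)

```text
clock: 29.82
ee_pos: [0.5625, 0.1924, 0.0801]
tool_rot: [0.233, 0.606, 0.752, 0.113]
ft_force: [1.0, -2.0, -3.4]
opening: 0.0167
```

>>> drive_tool(
  series=[0, 0, 0, 0, 0, 0, -1, 0, 0, 0, 0, 0, 0, -1, 0, 0, 0, 0, 0, 0, -1, 0, 0, 0, 0, 0, 3, -1, 0, 0, 0, 0, 0, 6, -1],
)

```text
clock: 30.45
ee_pos: [0.5625, 0.1925, 0.0799]
tool_rot: [0.226, 0.645, 0.719, 0.126]
ft_force: [-3.9, -0.8, -0.2]
opening: 0.0163
```

```bash
python3 - <<'E'
from h import *
K=np.load('K.npy');st(); T=pose(); print(rel(T,kT(109,-.007,K)), get_obs()['joint_pos'])
E
```

```text
rail x,y,z mm [-57.9  48.6  79.9] yaw 93.82703442097835 open 0.016267930242528907 F [-3.9 -0.8 -0.2] M [-0.19  0.81 -0.15]
[0.1, 0.9, -0.7, 0.0, 0.0, 0.0] [ 0.43066939 -0.07693392  2.08528857 -0.4590291   0.75788354 -0.97230036]
```

The opening of 16 mm is larger than the 11 mm bar, so the pads are probably on the hub. I back out 5 mm and regrip.

>>> drive_tool(
  series=[0, 0, 0, 0, 0, 0, -0.3, 0, 0, -5, 0, 0, 0, -0.3, 0, 0, -5, 0, 0, 0, -0.3, 0, 0, -5, 0, 0, 0, -0.7, 0, 0, -5, 0, 0, 0, -1],
)

```text
clock: 31.08
ee_pos: [0.5606, 0.1933, 0.0847]
tool_rot: [0.227, 0.644, 0.72, 0.126]
ft_force: [-3.5, 1.3, 2.7]
opening: 0.0091
```

>>> drive_tool(
  series=[0, 0, 0, 0, 0, 0, -1, 0, 0, 0, 0, 0, 0, -1, 0, 0, 0, 0, 0, 0, -1, 0, 0, 0, 0, 0, 0, -1, 0, 0, 0, 0, 0, 0, -1],
)

```text
clock: 31.7
ee_pos: [0.5606, 0.1933, 0.0847]
tool_rot: [0.227, 0.644, 0.72, 0.126]
ft_force: [-3.7, 1.4, 6.4]
opening: 0.0093
```

```bash
python3 - <<'E'
from h import *
K=np.load('K.npy');st(); T=pose(); print(rel(T,kT(109,-.002,K)))
im,C=shot('wrist','w13.png'); print(proj(C,K),proj(C,K+.01*A))
cv2.imwrite('pics/w13c.png',cv2.resize(im[150:350,150:360],(630,600),interpolation=cv2.INTER_CUBIC)[:,:,::-1])
E
```

```text
rail x,y,z mm [-59.9  49.   84.7] yaw 93.91701984888634 open 0.009320977717721404 F [-3.7  1.4  6.4] M [0.14 0.37 0.08]
[-0.1, 0.2, -0.6, 0.1, -0.0, 0.1]
[255.04231491 250.94783758] [255.07487621 261.03139204]
```

The opening is now 9 mm, so the pads are on the bar itself. I turn it clockwise.

>>> drive_tool(
  series=[0, 0, 0, 0, 0, 8, -1, 0, 0, 0, 0, 0, 18, -1, 0, 0, 0, 0, 0, 28, -1, 0, 0, 0, 0, 0, 38, -1, 0, 0, 0, 0, 0, 46, -1],
)

```text
clock: 32.38
ee_pos: [0.5607, 0.1929, 0.0846]
tool_rot: [0.159, 0.875, 0.408, 0.205]
ft_force: [-3.0, -0.3, 5.1]
opening: 0.0091
```

```bash
python3 - <<'E'
from h import *
K=np.load('K.npy');st(); T=pose(); print(rel(T,kT(63,-.002,K)),'torque about A',get_obs()['moment']@A,get_obs()['joint_pos'][5],get_obs()['joint_efforts'][5])
E
```

```text
rail x,y,z mm [-59.8  48.6  84.6] yaw 53.249647106644574 open 0.009126346520312058 F [-3.  -0.3  5.1] M [-0.25  0.29 -0.02]
[0.4, -0.1, -0.7, 0.1, -0.0, -0.2] torque about A 0.1352717402332887 -0.16833258900672704 -1.9519894570112228
```

>>> drive_tool(
  series=[0, 0, 0, 0, 0, 8, -1, 0, 0, 0, 0, 0, 18, -1, 0, 0, 0, 0, 0, 28, -1, 0, 0, 0, 0, 0, 38, -1, 0, 0, 0, 0, 0, 46, -1],
)

```text
clock: 33.0
ee_pos: [0.5604, 0.1929, 0.0844]
tool_rot: [0.066, 0.965, 0.034, 0.25]
ft_force: [-3.5, 0.5, 3.9]
opening: 0.0091
```

>>> drive_tool(
  series=[0, 0, 0, 0, 0, 3, -1, 0, 0, 0, 0, 0, 6, -1, 0, 0, 0, 0, 0, 9, -1, 0, 0, 0, 0, 0, 11, -1, 0, 0, 0, 0, 0, 13, -1],
)

```text
clock: 33.62
ee_pos: [0.5603, 0.193, 0.0842]
tool_rot: [0.038, 0.963, -0.074, 0.256]
ft_force: [-4.0, 0.3, 5.4]
opening: 0.0097
```

```bash
python3 - <<'E'
from h import *
K=np.load('K.npy');st(); T=pose(); print(rel(T,kT(0,-.002,K)),'torque about A',get_obs()['moment']@A,get_obs()['joint_pos'][5],get_obs()['joint_efforts'][5])
E
```

```text
rail x,y,z mm [-60.2  48.5  84.2] yaw -8.127735338246739 open 0.00968306444091272 F [-4.   0.3  5.4] M [-0.2   0.51 -0.07]
[0.7, -0.4, -0.9, 0.0, -0.0, 4.0] torque about A 0.09697594839378756 0.8578536761844435 -0.5235845781862736
```

>>> drive_tool(
  series=[0, 0, 0, 0, 0, 2, -1, 0, 0, 0, 0, 0, 4, -1, 0, 0, 0, 0, 0, 6, -1, 0, 0, 0, 0, 0, 7, -1, 0, 0, 0, 0, 0, 7, -1],
)

```text
clock: 34.25
ee_pos: [0.5602, 0.193, 0.0841]
tool_rot: [0.023, 0.957, -0.132, 0.258]
ft_force: [-5.0, 0.3, 4.1]
opening: 0.0094
```

```bash
python3 - <<'E'
from h import *
K=np.load('K.npy');st(); T=pose(); print(rel(T,kT(0,-.002,K)),'torque about A',get_obs()['moment']@A,get_obs()['joint_pos'][5],get_obs()['joint_efforts'][5])
E
```

```text
rail x,y,z mm [-60.2  48.6  84.1] yaw -16.146918406788984 open 0.009394071888381901 F [-5.   0.3  4.1] M [-0.3   0.51  0.16]
[0.8, -0.5, -0.9, 0.0, -0.0, -2.9] torque about A 0.34385237540128727 0.9792754892241444 0.4388642404228449
```

>>> drive_tool(
  series=[0, 0, 0, 0, 0, 2, -1, 0, 0, 0, 0, 0, 4, -1, 0, 0, 0, 0, 0, 6, -1, 0, 0, 0, 0, 0, 6, -1, 0, 0, 0, 0, 0, 6, -1],
)

```text
clock: 34.88
ee_pos: [0.5601, 0.1936, 0.0842]
tool_rot: [0.009, 0.949, -0.181, 0.259]
ft_force: [-7.3, 3.9, 5.5]
opening: 0.0093
```

```bash
python3 - <<'E'
from h import *
K=np.load('K.npy');st(); T=pose(); print(rel(T,kT(0,-.002,K)),'torque about A',get_obs()['moment']@A,get_obs()['joint_pos'][5],get_obs()['joint_efforts'][5])
E
```

```text
rail x,y,z mm [-60.5  49.2  84.2] yaw -22.90906261935413 open 0.009292056760174182 F [-7.3  3.9  5.5] M [-0.38  0.95  1.24]
[1.0, 0.0, -0.7, -0.0, -0.0, -8.8] torque about A 1.3658485679248593 1.0826540765171273 1.3660009950399399
```

The torque rose to 1.4 N m, so the knob is at its hard stop. I release and retreat.

>>> drive_tool(
  series=[0, 0, 0, 0, 0, 0, -0.6, 0, 0, 0, 0, 0, 0, -0.3, 0, 0, 0, 0, 0, 0, -0.3, 0, 0, -20, 0, 0, 0, -0.3, 0, 0, -45, 0, 0, 0, -0.3],
)

```text
clock: 35.5
ee_pos: [0.5378, 0.1975, 0.1228]
tool_rot: [0.009, 0.949, -0.182, 0.258]
ft_force: [-0.2, -0.1, 1.0]
opening: 0.0299
```

>>> drive_tool(
  series=[0, 0, -40, 0, 0, 0, 0, 0, 0, -90, 0, 0, 0, 0, 0, 0, -90, 0, 0, 0, 0, 0, 0, -90, 0, 0, 0, 0, 0, 0, -90, 0, 0, 0, 0],
)

```text
clock: 36.12
ee_pos: [0.4941, 0.2074, 0.1994]
tool_rot: [0.01, 0.949, -0.182, 0.258]
ft_force: [-0.4, -0.5, -0.9]
opening: 0.0427
```

```bash
python3 - <<'E'
from h import *
K=np.load('K.npy');st(); im,C=shot('wrist'); T=pose()
for n,p in [('K',K+.01*A),('+y end',K+.01*A+.019*ey3),('-y end',K+.01*A-.019*ey3),('stop near top edge',np.array([*(O+.078*EY-.02*EX),.052])),('car +y edge top',np.array([*(O+.078*EY-.02*EX),.056]))]: print(n,proj(C,p))
for t in ['knob_grip','post','rail_home','pin_grip']:
    s=spot_point(t,'wrist'); print(t,[(k['at'],round(k['confidence'],2)) for k in s[:2]])
camera('top')
for t in ['small_carrier','media_bottle','humidifier','stop_pin']: print(t,[(k['at'],round(k['confidence'],2)) for k in spot_point(t,'top')[:2]])
cv2.imwrite('pics/w14.png',im[:,:,::-1])
cv2.imwrite('pics/w14c.png',cv2.resize(im[60:320,80:426],(798,600),interpolation=cv2.INTER_CUBIC)[:,:,::-1])
E
```

```text
rail x,y,z mm [-127.9   47.9  199.4] yaw -22.988674267560306 open 0.042708937547745525 F [-0.4 -0.5 -0.9] M [0.1  0.21 0.  ]
K [255.80935956 183.06778454]
+y end [252.19366924 160.1389174 ]
-y end [259.29653023 205.19675769]
stop near top edge [269.51246412 136.29742479]
car +y edge top [271.74823386 136.35584027]
knob_grip [([255.5, 180.5], 0.74)]
post [([302.4, 166.4], 0.66)]
rail_home []
pin_grip [([181.2, 85.0], 0.84)]
small_carrier [([346.4, 200.0], 0.72), ([233.8, 234.7], 0.33)]
media_bottle [([232.0, 236.6], 0.8)]
humidifier [([253.7, 151.9], 0.86)]
stop_pin []
```

View pics/w14c.png

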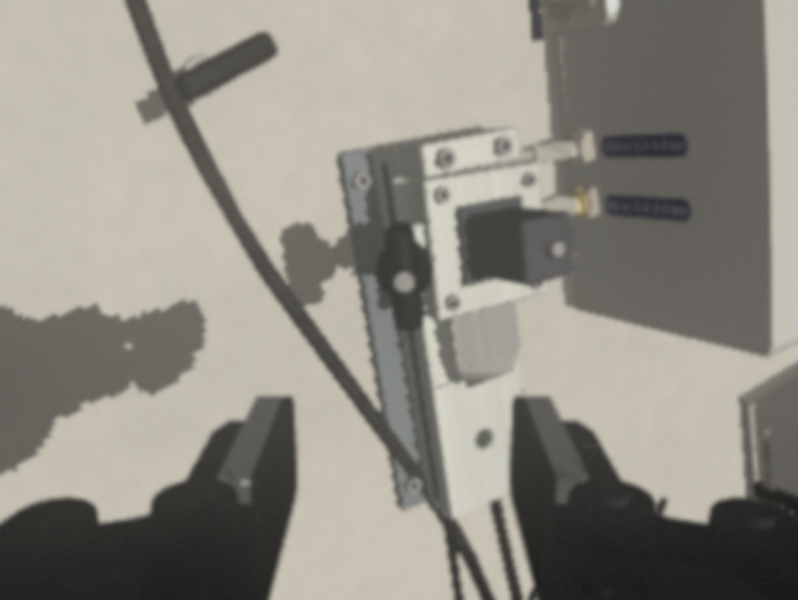

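The last view shows the carriage flush against the end stop at about (475,170) in the crop. The knob bar, from (402,228) to (408,328), lies along the rail, and the pin lies clear at (220,75). I do one numeric check of the bar angle.

```bash
python3 - <<'E'
from h import *
g=cv2.cvtColor(cv2.imread('pics/w14.png'),cv2.COLOR_BGR2GRAY)
for r in range(154,208,3): print(r,' '.join(f'{v:3d}' for v in g[r,240:274]))
K=np.load('K.npy'); C=cam('wrist')
for phi in (80,85,90,95,100):
    p=np.radians(phi); b=np.cos(p)*U+np.sin(p)*ey3; w=-np.sin(p)*U+np.cos(p)*ey3
    print(phi,[np.round(proj(C,K+.01*A+f*b+h*w),1).tolist() for f in (-.019,.019) for h in (-.0055,.0055)])
E
```

```text
154  92  82  80  82  82  86  94  94  90  79  75  85  95 102 102 103 100 101 100 100  99  99  97  99 113 143 178 202 208 210 210 209 207 208
157  82  80  81  81  81  83  88  90  85  73  66  62  64  65  65  66  70  80 104 135 153 160 157 140 121 133 171 199 209 210 210 209 208 208
160  80  80  80  80  80  78  75  70  63  61  62  61  62  61  63  63  63  65  91 144 190 206 195 165 130 131 165 193 205 209 209 209 208 208
163  80  80  80  80  79  76  71  64  61  61  61  63  65  68  70  71  68  65  75 112 161 193 201 185 151 128 146 179 201 209 209 210 208 207
166  80  79  79  79  78  77  72  64  60  61  60  62  63  67  70  70  69  66  63  66  74  99 131 146 130 114 137 176 202 210 210 209 208 208
169  79  80  78  77  74  67  62  57  59  60  61  60  62  66  68  69  68  68  64  62  62  63  64  67  70  84 119 162 192 205 209 208 208 207
172  80  78  76  72  63  59  60  58  58  60  60  60  62  63  68  69  69  68  64  61  61  61  64  63  65  72  95 128 163 194 207 208 209 207
175  78  78  73  66  61  59  59  58  57  57  60  60  60  64  66  70  71  66  65  62  60  62  64  61  64  65  78 122 170 
[... 1060 characters left out ...]
 60  61  62  64  65  65  64  67  89 140 187 204 203 188 155 127 122 126 121 113
202  99 114 128 131 132 132 133 132 132 131 121 101  79  70  70  68  65  63  65  70  77  86 107 148 188 206 207 200 175 137 112 109 108 107
205 106 106 120 128 133 133 133 132 132 133 130 122 103  90  91  92  87  78  73  81  91  96 106 137 177 201 206 200 174 136 113 109 110 107
80 [[260.5, 206.4], [247.2, 206.1], [261.7, 161.1], [248.0, 160.8]]
85 [[262.5, 205.8], [249.3, 206.6], [259.7, 160.5], [245.9, 161.4]]
90 [[264.4, 205.0], [251.3, 207.0], [257.5, 160.2], [244.0, 162.2]]
95 [[266.3, 204.1], [253.4, 207.1], [255.4, 160.0], [242.1, 163.2]]
100 [[268.1, 203.0], [255.5, 207.1], [253.2, 160.0], [240.2, 164.4]]
```

```bash
python3 -c "from h import *; print(bot.close_job(), get_obs()['clock'])"
```

```text
the job is handed in; nothing more can be done
the job is handed in; nothing more can be done
```

The job is handed in at about 37 s on the robot's clock, with no verdict reported.

- **Pin:** I pulled it out of the rail and put it down near world (0.535, 0.285). The last picture shows it lying on the bench well clear of the rail.
- **Carriage:** I gripped it by its post, set it on the landing and slid it onto the dovetail with its knob on the robot's side. At the end stop the force rose to about 14 N and it stopped moving. The last picture shows it flush against the stop.
- **Clamp knob:** My first grip landed on the hub (16 mm opening), so I backed out 5 mm and regripped the bar. I then turned it clockwise to the hard stop, where the torque rose from about 0.1 to 1.4 N m. The bar lies along the rail. My picture check read about 87° where 90° was expected, which I took as measuring error.
- **Bystanders:** The top camera finds the small carrier, bottle and canister within about 3 px of where they started.
- **Checks that disagreed:** Triangulated heights were up to 50 mm off the stated ones because the wrist views lay too close together, so I used the stated heights. Contact forces and the knob's predicted position in the picture agreed with those. The last top picture did not detect the pin, but the wrist camera did.

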